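# Stop the bench lathe and flip its chuck guard open

## Robot

A 6-joint arm with a two-finger parallel gripper is mounted at the origin on the work surface. World frame = base frame: x ahead of the robot, y to its left, z up, the work surface at z = 0. Lengths are in mm, angles in degrees, forces in N, time in s.
With the tool pointing down it reaches from about 250 to 725 mm from the base axis. Payload 9.7 kg.
Tool frame: the origin (TCP) lies at the very end of the fingers, on their centre line; the grasp point (between the pads) lies ctrl.pinch_z behind it (ctrl.pinch_z is the distance from the TCP to the grasp point, in mm); z points along the fingers, y is the line along which they close (so a half turn about z gives the same grasp; the last joint's range is limited). The gripper opens to 85 mm and grips with 20 to 120 N. Pads are 22 mm wide; open, the fingers measure 114 mm over their backs; the gripper's body (76 mm by 85 mm) begins 54 mm behind the grasp point. The pads swing forward as they close: fully open they stand 13 mm farther back than shut.
Start: joints at [-65.374, 4.979, 10.078, 95.1, 0, 90], TCP at [229.176, -499.975, 231.284] pointing down, gripper open.
Joint ranges: [-179.16, 179.16], [-48.56, 103.87], [-65.8, 70.77], [-126.05, 130.52], [-82.76, 87.17], [-180, 180]. Speed limits (degrees/s): [127.2, 127.2, 147.25, 180, 180, 180].

## Interface

Orientations are given as a 3x3 rotation matrix whose columns are the frame's x, y, z axes.
In Python, from station import ctrl, optics, job_done, finder gives the robot as it stands.
- The arm moves only by the tool jog_arm, never from a script. Its argument "rows" is a list of rows, each a list of 6 numbers: the shift along the tool's x, y, z in mm, then the turn, a rotation vector about the tool's x, y, z in degrees. In form: [[tx, ty, tz, wx, wy, wz], ...]. A call has exactly 8 rows; each row is the pose to reach, as a shift and turn from the pose commanded when the call began, along the tool's axes at that moment; what a row does not reach only later rows make up. A row lasts 1/10 s, in which the tool goes at most 50 mm and 8.59 degrees, less where a joint would pass 70% of its speed; a pose out of reach is approached as far as the arm can. A call with a gripper value outside its range is refused whole. "claw" is the gripper's target within -1 to 1 (shut at 1, half-way at 0, fully open at -1), set as the call begins (left out, the last holds). The fingers move at their own pace and stop on an object; "force" is the grip in N (left out, the last holds). Time passes only in rows, so rows that repeat a pose let the fingers close, or fill a call up. It gives the time, the measured TCP pose, the force, the opening and the grip force at its end, in the units of the state.
- ctrl.get_obs(): the state, without advancing time (a new reading comes with each control period).
- optics.get_image(name): name is "scene" or "top" or "wrist"; returns a dict with "img" (400x640x3 uint8, red, green, blue), "fx", "fy", "cx", "cy" (pixels), "R" (3x3) and "t" (3): a world point X has camera coordinates R X + t. Camera axes: x right, y down, z forward; pixel columns grow to the right and rows downward; lengths in mm; the calibration is good to about 2 mm. A picture is of the moment at which its call begins. There is no depth.
- job_done(): hands the job in; it is judged then, once.
Trained networks look in a picture, given as the dict that the camera call returned (one of the last four; its "shot" number tells which), for a name from the list of things; names that differ only in an ending like _2 or _b are one class to them, and where a whole thing is asked for, a point or a joint stands for the part that bears it (a point fixed in the world has none). Each returns a list of dicts, best first, with "p" (0 to 1); they miss things now and then, are a little off and sometimes report something else, mostly with a low value. They report only what shows in the picture. A call takes as long as a camera call.
- finder.recognise(picture, query): "extent" ([centre column, centre row, width, height] in pixels, round what is visible of it).
The state is a dict: "t": time; "joint_positions": joint angles; "qd": joint speeds; "tau": joint torques, N m; "tcp_pos": TCP position; "tool_rot": TCP orientation; "ft_force": force on the tool from outside, world axes, zero at the start; "moment": the same for the moment, N m; "gripper_width": finger opening in mm; "grip_force": force on a finger pad.
Only numpy, scipy, OpenCV 4.12 (cv2) and the standard library are available. Lean on these libraries where they do the work, as an engineer would, in place of code of your own. Each camera call takes 0.05 s, during which the arm holds its last target. There are 200 camera calls.

## Task

Make the little lathe safe to get at its chuck: first push the mushroom-headed stop button on top of the headstock all the way in, then push the chuck guard up and over by its handle, past its balance point, so that it lies back fully open against its stop and stays there by itself. Only push, lightly, with the fingers: do not pinch the guard or its handle, do not fling the guard back, do not press the start button, and leave the loose things on and around the lathe where they are.

Things in the scene. Friction and masses are not known exactly. Their poses are not given: they have to be found in the camera images.
- lathe: Fixed grey bench lathe, tray 210 x 600 mm. Origin: on the bench under the spindle axis; +y along the spindle to the headstock, +x to its rear (away from the robot, but for its yaw). In mm: spindle 145 high; chuck y 30 to 95; headstock x -70 to 80, y 105 to 255, flat top 205 high; belt cover to y 295, 210 high; tool post near y -105, 176 high; tailstock near y -230, 190 high.
- guard (a joint): Chuck guard angle (rad): 0 closed over the chuck (start), 1.75 fully open, lying back on its stop. Grows as the handle goes up, then back (+x), about the hinge along the lathe's y. Grey hood 96 mm wide, 62 mm radius round the spindle, window, round counterweight on a tail behind. Let go below about 0.95 it falls shut, above about 1.1 it falls open, damped. Needs at most 2 to 5 N at the handle.
- guard_hinge (a point): Middle of the guard's hinge axis (fixed to the lathe): 75 mm behind the spindle axis, 150 mm above the bench, level with the middle of the handle along y. The hood turns with the handle: as it rises its skin comes to lie below and then slightly in front of the bar, so draw the fingers out upward.
- guard_handle (a point): Middle of the round bar of the guard's black bridge handle; moves with the guard. Bar 12 mm thick, 90 mm long along the lathe's y, on posts 37 mm either side of the middle, its centre 39 mm off the hood's skin. Closed, it is 222 mm above the bench, 139 mm in front of and 72 mm above the hinge. The space in front of the bar is free.
- stop (a joint): Travel of the stop button (m): 0 = out, 0.008 = fully in, where it stays. It moves straight down against about 3 N and stays where it is left.
- stop_top (a point): Centre of the top of the stop button, a black mushroom head 40 mm across on the front half of the headstock's top, 34 mm above that top while out; the outer (further from the chuck) of the two buttons. It moves with the button.
- start (a joint): Travel of the start button (m): 0 = out, 0.003 = pressed. It springs back.
- start_top (a point): Centre of the top of the start button, a small flat button 18 mm across in a collar 28 mm across, 10 mm above the headstock's top, 68 mm nearer the chuck than the stop button. Not to be pressed.
- chuck_key: Loose steel T-shaped chuck key lying on the rear half of the headstock's top, 10 mm thick, 77 mm long, crossbar 70 mm. Origin: under the middle of the crossbar.
- bush: Loose brass bush, 28 mm across and 30 mm high, standing on the rear half of the headstock's top. Origin: centre of its underside.
- offcut: Loose square steel bar, 20 x 20 x 80 mm, lying in the front of the lathe's tray below the guard. Origin: centre of its underside.
- oil: Loose white oil bottle, 54 mm across, 130 mm high, on the bench beside the lathe. Origin: centre of its underside.
- spray: Loose blue spray can, 52 mm across, 160 mm high, on the bench beside the lathe. Origin: centre of its underside.
- tub: Loose clear tub with a red lid, 91 x 126 mm, 60 mm high, on the bench beside the lathe. Origin: centre of its underside.
- drill_chuck: Loose steel drill chuck standing on its jaws, 38 mm across, 95 mm high, on the bench beside the lathe. Origin: centre of its underside.
- spanner: Loose spanner, 150 mm long, lying on the bench. Origin: under its middle.

How it is judged:
By the outcome, as a careful person would: the job done as asked, in the order asked, and still so for the second after the job is handed in, with the robot touching nothing.
It also fails if it takes over 48 s, if anything falls off the work surface, if the arm or the gripper's body presses on something with over 40 N, if the wrist force passes 120 N, or if a joint passes its speed limit or range.

## Working session

There is one attempt and no reset: what is moved stays moved. The work goes in short steps, Python scripts to look and compute and a tool call to move; the robot and the scene stay as the last step left them, time stands still between calls to the robot, and variables do not carry over. Pictures are saved under pics/ and viewed, at most 11 in all, crops included, and the job is handed in when it is done.

Besides the shell and the picture viewer there is one more tool, called after "Emit:" as name([rows], argument=value, ...), one row to a line, values as JSON. jog_arm: Moves the arm, as the interface text tells. Its arguments: {"type":"object","properties":{"rows":{"type":"array","items":{"type":"array","items":{"type":"number"}}},"claw":{"type":"number"},"force":{"type":"number"}},"required":["rows"]}

```bash
mkdir -p pics
python3 - <<'E'
from station import ctrl, optics, finder
import cv2,numpy as np
print({k:np.round(v,2).tolist() for k,v in ctrl.get_obs().items()}, ctrl.pinch_z)
for n in ("scene","top"):
    p=optics.get_image(n); cv2.imwrite(f"pics/{n}0.png",p["img"][:,:,::-1])
    print(n,p["fx"],p["cx"],p["cy"],np.round(p["R"],4).tolist(),np.round(p["t"],1).tolist(),p["shot"])
    for q in ("stop_top","start_top","guard_handle","guard","lathe","chuck_key","bush","spray","oil","tub"):
        print(q,[(np.round(d["extent"],1).tolist(),round(d["p"],2)) for d in finder.recognise(p,q)[:2]])
E
```

```text
{'t': 0.0, 'joint_positions': [-65.37, 5.01, 10.03, 95.1, 0.0, 90.0], 'qd': [0.1, -0.01, 0.01, 0.09, -0.02, -0.04], 'tau': [0.0, -52.04, 46.48, 0.02, 0.0, -0.0], 'tcp_pos': [229.07, -499.76, 230.57], 'tool_rot': [[0.91, 0.42, -0.0], [0.42, -0.91, 0.0], [0.0, -0.0, -1.0]], 'ft_force': [-0.13, -0.88, -0.66], 'moment': [-0.03, 0.01, -0.0], 'grip_force': 0.0, 'gripper_width': 85.06} 18.700000000000003
scene 466.2938559424192 320.92359791609266 195.71721974509632 [[-0.7418, 0.6706, 0.0011], [0.522, 0.5784, -0.6268], [-0.421, -0.4644, -0.7792]] [338.3, -117.4, 1693.8] 1
stop_top [([357.9, 225.8, 14.7, 14.8], 0.54)]
start_top []
guard_handle [([298.4, 218.7, 70.1, 80.4], 0.89)]
guard [([299.6, 219.9, 69.0, 78.5], 0.71)]
lathe [([302.0, 237.6, 183.4, 166.4], 0.61), ([447.0, 326.0, 22.0, 18.3], 0.15)]
chuck_key [([323.1, 235.0, 27.4, 26.0], 0.71)]
bush []
spray [([401.9, 346.6, 26.7, 43.8], 0.56)]
oil [([203.4, 140.2, 17.5, 35.0], 0.6), ([299.1, 218.5, 72.3, 79.3], 0.41)]
tub [([231.6, 127.7, 36.8, 37.3], 0.95)]
top 494.4575946206758 316.3604268008063 197.60908007804045 [[0.02, -0.9997, -0.0107], [-0.9958, -0.019, -0.0895], [0.0892, 0.0125, -0.9959]] [-35.9, 464.4, 1762.0] 2
stop_top [([254.4, 192.2, 4.7, 11.8], 0.54), ([308.6, 166.7, 33.8, 64.6], 0.25)]
start_top []
guard_handle [([307.5, 166.9, 31.7, 64.1], 0.72), ([181.1, 164.6, 24.3, 19.8], 0.18)]
guard [([305.8, 166.9, 33.1, 62.6], 0.76), ([308.8, 202.9, 24.0, 9.8], 0.69)]
lathe [([319.3, 175.9, 177.6, 79.7], 0.79)]
chuck_key [([267.4, 165.4, 25.1, 17.0], 0.58)]
bush [([462.2, 182.2, 18.9, 17.8], 0.73)]
spray [([180.2, 163.6, 22.1, 22.0], 0.83)]
oil [([464.4, 181.3, 19.5, 16.0], 0.65)]
tub [([180.2, 163.2, 20.7, 23.5], 0.72), ([472.6, 224.4, 42.1, 29.8], 0.65)]
```

Run:
```python
import cv2
a=cv2.imread("pics/top0.png")[110:260,150:510]; cv2.imwrite("pics/topc.png",cv2.resize(a,(792,330),interpolation=cv2.INTER_CUBIC))
a=cv2.imread("pics/scene0.png")[140:340,190:440]; cv2.imwrite("pics/scc.png",cv2.resize(a,(750,600),interpolation=cv2.INTER_CUBIC))
```

```text
(no output)
```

View pics/topc.png

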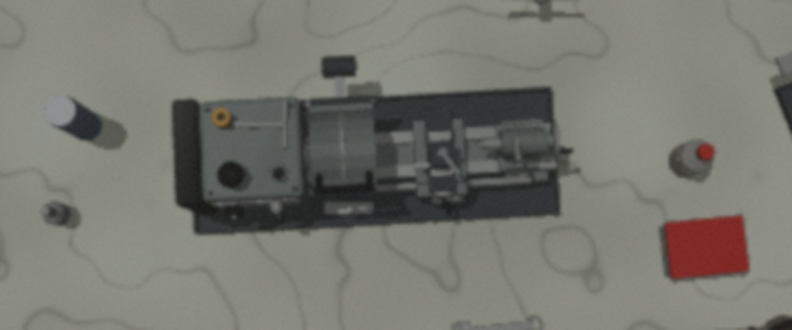

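View pics/scc.png

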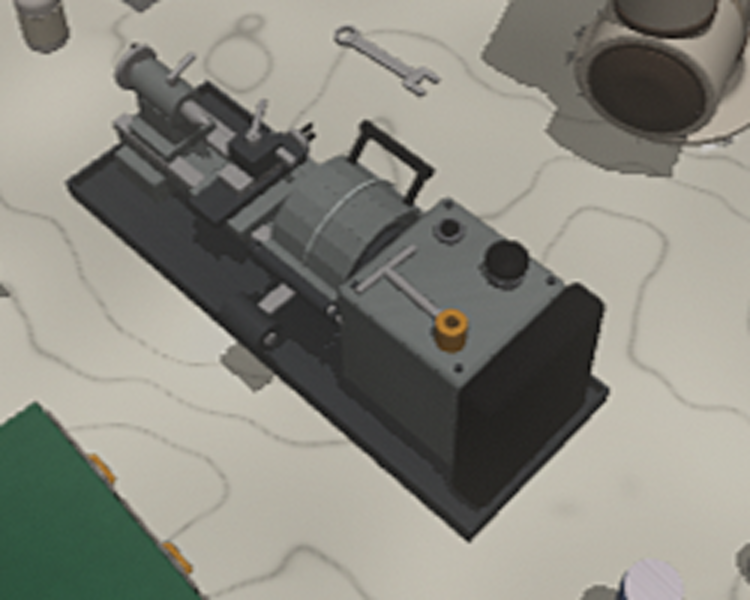

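The top crop shows the stop at (232,174), the start at (279,173) and the handle bar around (345,181). In the scene crop the stop is at (507,258), the start at (449,229), and the bar ends are at (366,127) and (430,172). I'll fit the lathe pose from these plus the headstock corners.

```bash
cat > geo.py <<'E'
import numpy as np
from scipy.optimize import least_squares
def proj(p,X):
    c=np.asarray(X)@np.asarray(p["R"]).T+np.asarray(p["t"]); return np.c_[p["fx"]*c[:,0]/c[:,2]+p["cx"],p["fy"]*c[:,1]/c[:,2]+p["cy"]]
def W(v,L):
    a=v[2];L=np.asarray(L,float);c,s=np.cos(a),np.sin(a)
    return np.c_[v[0]+c*L[:,0]-s*L[:,1],v[1]+s*L[:,0]+c*L[:,1],L[:,2]]
E
python3 - <<'E'
from geo import *
from station import optics
S=optics.get_image("scene");T=optics.get_image("top")
t=lambda u,v:(150+u/2.2,110+v/2.2); s=lambda u,v:(190+u/3,140+v/3)
# v: X,Y,yaw, stop lx,ly, handle ly
def loc(v):
    sx,sy,hy=v[3:6]
    P=dict(stop=[sx,sy,239],start=[sx,sy-68,215],h0=[-64,hy-45,222],h1=[-64,hy+45,222],
     c0=[80,105,205],c1=[80,255,205],c2=[-70,105,205],hm=[-64,hy,222])
    return {k:W(v,[q])[0] for k,q in P.items()}
obs=[(T,'stop',t(232,174)),(T,'start',t(279,173)),(T,'hm',t(345,182)),(T,'c0',t(302,98)),(T,'c2',t(300,198)),(T,'c1',t(202,104)),
(S,'stop',s(507,256)),(S,'start',s(449,229)),(S,'h0',s(366,127)),(S,'h1',s(430,172)),(S,'c0',s(343,290)),(S,'c1',s(460,385)),(S,'c2',s(447,200))]
f=lambda v:np.concatenate([proj(c,[loc(v)[k]])[0]-o for c,k,o in obs])
r=least_squares(f,[500,0,0,-30,200,60],loss='soft_l1',x_scale=[10,10,.1,10,10,10])
print(np.round(r.x,3),np.round(r.fun.reshape(-1,2),1).tolist())
for k,q in loc(r.x).items(): print(k,np.round(q,1))
E
```

```text
[ 5.19778e+02 -3.68960e+01  7.80000e-02 -3.25880e+01  2.07023e+02
  4.43360e+01] [[-0.9, -0.7], [-0.2, -0.7], [-0.3, 3.0], [-1.7, -1.2], [1.7, -0.9], [-2.1, -1.2], [0.2, -1.1], [0.1, -1.0], [-0.9, -1.5], [0.8, 0.2], [-2.2, -1.6], [0.6, 0.5], [0.5, -3.6]]
stop [471.1 166.9 239. ]
start [476.4  99.2 215. ]
h0 [456.  -42.6 222. ]
h1 [449.   47.2 222. ]
c0 [591.3  74.  205. ]
c1 [579.6 223.6 205. ]
c2 [441.8  62.3 205. ]
hm [452.5   2.3 222. ]
```

Emit:
jog_arm([
  [31,-32,-30,0,0,2.5],
  [62,-63,-60,0,0,5],
  [93,-94,-90,0,0,7.5],
  [124,-126,-110,0,0,10],
  [156,-158,-130,0,0,12.5],
  [187,-190,-140,0,0,15],
  [218,-221,-145,0,0,17.5],
  [250,-253,-150,0,0,20],
], claw=1, force=20)

```text
t: 2.0
tcp_pos: [351.2, -164.0, 382.1]
tool_rot: [[0.997, 0.079, 0.001], [0.079, -0.997, -0.001], [0.001, 0.001, -1.0]]
ft_force: [0.9, -0.1, 0.2]
gripper_width: 0.1
grip_force: 0.0
```

Emit:
jog_arm([
  [15,-40,0,0,0,0],
  [30,-80,0,0,0,0],
  [45,-120,0,0,0,0],
  [60,-160,0,0,0,0],
  [75,-200,0,0,0,0],
  [90,-240,0,0,0,0],
  [100,-270,0,0,0,0],
  [105,-280,0,0,0,0],
])

```text
t: 2.8
tcp_pos: [439.7, 70.3, 381.0]
tool_rot: [[0.991, 0.137, -0.006], [0.137, -0.99, 0.033], [-0.002, -0.034, -0.999]]
ft_force: [0.1, -0.4, 0.4]
gripper_width: -0.1
grip_force: 0.0
```

Run:
```python
from station import ctrl, optics, finder
import cv2,numpy as np
from geo import *
p=optics.get_image("wrist"); im=p["img"][:,:,::-1].copy()
print(ctrl.get_obs()["t"],np.round(p["R"],3).tolist(),np.round(p["t"],1).tolist(),p["fx"])
for k,q in dict(stop=[471.1,166.9,239],start=[476.4,99.2,215],h0=[456,-42.6,222],h1=[449,47.2,222],c0=[591.3,74,205],c2=[441.8,62.3,205]).items():
    u=proj(p,[q])[0]; print(k,u.round()); 
    if abs(u).max()<1000: cv2.drawMarker(im,tuple(int(x) for x in u),(0,0,255),0,12,1)
for q in ("stop_top","start_top","guard_handle"):
    print(q,[(np.round(d["extent"],1).tolist(),round(d["p"],2)) for d in finder.recognise(p,q)[:2]])
cv2.imwrite("pics/w1.png",im)
```

```text
2.85 [[0.137, -0.99, -0.033], [-0.952, -0.141, 0.272], [-0.274, -0.006, -0.962]] [21.2, 352.2, 642.9] 352.1973217301222
stop [212. 132.]
start [299. 135.]
h0 [458. 183.]
h1 [354. 176.]
c0 [349.  -5.]
c2 [335. 177.]
stop_top [([213.9, 129.6, 47.7, 54.1], 0.55)]
start_top [([300.1, 134.1, 22.9, 18.6], 0.53)]
guard_handle [([407.4, 93.5, 124.2, 187.1], 0.8)]
```

View pics/w1.png

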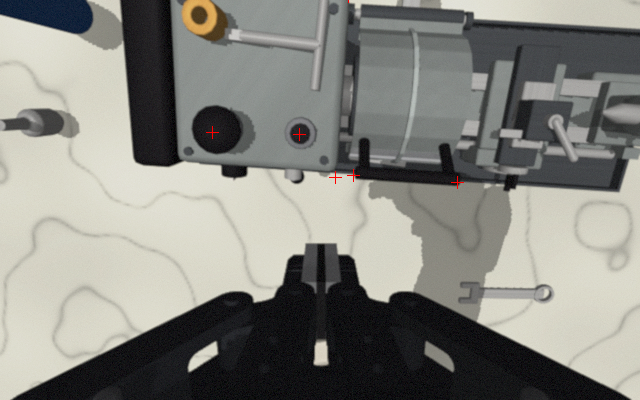

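The wrist picture confirms the fit: stop head at about (216,130), bar from (355,172) to (460,180), both within 3 px of prediction. Next I check the settled pose.

```bash
cat > ob.py <<'E'
from station import ctrl
import numpy as np,sys
o=ctrl.get_obs(); R=np.array(o["tool_rot"]); p=np.array(o["tcp_pos"])
print(o["t"],p.round(1),R.round(3).tolist(),np.round(o["ft_force"],1))
a=[float(x) for x in sys.argv[1:]]
if a: print("shift",(R.T@(np.array(a[:3])-p)).round(1))
if len(a)>3: # desired lathe yaw deg, tilt deg
    from scipy.spatial.transform import Rotation as Q
    D=Q.from_euler("z",a[3],degrees=True)*Q.from_matrix(np.diag([1,-1,-1.]))*Q.from_euler("y",a[4],degrees=True)
    print("turn",(Q.from_matrix(R).inv()*D).as_rotvec(degrees=True).round(1))
E
python3 ob.py 473 165 270 4.5 0
```

```text
3.0 [439.   69.  381.4] [[0.991, 0.135, -0.006], [0.135, -0.99, 0.033], [-0.001, -0.033, -0.999]] [-0.2  0.2  0.6]
shift [ 46.7 -86.7 114.3]
turn [-1.9  0.1  3.3]
```

Emit:
jog_arm([
  [8,-15,16,-0.3,0,0.5],
  [16,-30,34,-0.6,0,1],
  [24,-45,52,-0.9,0,1.5],
  [32,-59,70,-1.2,0,2.1],
  [39,-72,86,-1.5,0,2.6],
  [43,-80,100,-1.9,0.1,3.3],
  [47,-87,108,-1.9,0.1,3.3],
  [47,-87,114,-1.9,0.1,3.3],
])

```text
t: 3.8
tcp_pos: [484.9, 82.7, 274.4]
tool_rot: [[0.989, 0.147, -0.007], [0.147, -0.988, 0.037], [-0.001, -0.038, -0.999]]
ft_force: [-0.4, 0.2, -0.1]
gripper_width: -0.0
grip_force: 0.0
```

```bash
python3 ob.py 473 165 232 4.5 0
```

```text
3.8 [484.9  82.7 274.4] [[0.989, 0.147, -0.007], [0.147, -0.988, 0.037], [-0.001, -0.038, -0.999]] [-0.4  0.2 -0.1]
shift [  0.4 -81.5  45.6]
turn [-2.2  0.1  4. ]
```

```bash
python3 -c "
from station import ctrl
o=ctrl.get_obs()
import numpy as np
for k in('joint_positions','qd','tau'):print(k,np.round(o[k],1))"
```

```text
joint_positions [  8.4  -1.7   8.   99.8   2.2 179.9]
qd [-0.2 -0.8 -7.7 -7.2 -0.1 -0.1]
tau [ -0.1 -43.4  46.1   0.2   0.1   0. ]
```

J6 has hit its limit of 180°, so I'll turn the tool half a turn the other way, which is an equivalent grasp, while moving over the button.

Emit:
jog_arm([
  [0,-10,0,0,0,-8],
  [0,-20,0,0,0,-16],
  [0,-30,0,0,0,-24],
  [0,-40,0,0,0,-32],
  [0,-50,2,0,0,-40],
  [0,-60,4,0,0,-48],
  [0,-70,6,0,0,-56],
  [0,-80,8,0,0,-64],
])

```text
t: 4.6
tcp_pos: [472.8, 162.9, 270.2]
tool_rot: [[0.295, 0.955, -0.006], [0.955, -0.295, 0.038], [0.034, -0.017, -0.999]]
ft_force: [-0.8, 0.9, -0.3]
gripper_width: 0.0
grip_force: 0.0
```

Emit:
jog_arm([
  [0,0,0,0,0,-8],
  [0,0,0,0,0,-16],
  [0,0,0,0,0,-24],
  [0,0,0,0,0,-32],
  [0,0,0,0,0,-40],
  [0,0,0,0,0,-48],
  [0,0,0,0,0,-56],
  [0,0,0,0,0,-64],
])

```text
t: 5.4
tcp_pos: [472.8, 162.5, 270.2]
tool_rot: [[-0.729, 0.684, -0.006], [0.683, 0.729, 0.038], [0.03, 0.023, -0.999]]
ft_force: [0.1, -0.3, -0.1]
gripper_width: -0.2
grip_force: 0.0
```

```bash
sed -i 's/Q.from_matrix(np.diag(\[1,-1,-1.\]))/Q.from_matrix(np.diag([-1,1,-1.]))/; s/Q.from_euler("y",a\[4\]/Q.from_euler("y",-a[4]/' ob.py; python3 ob.py 473 165 260 4.5 0
```

```text
5.4 [472.8 162.5 270.2] [[-0.729, 0.684, -0.006], [0.683, 0.729, 0.038], [0.03, 0.023, -0.999]] [ 0.1 -0.3 -0.1]
shift [ 1.3  1.7 10.3]
turn [  2.   -1.1 -47.6]
```

Emit:
jog_arm([
  [0,0,3,0.3,-0.2,-8],
  [0,1,6,0.6,-0.4,-16],
  [1,1,10,1,-0.6,-24],
  [1,2,13,1.4,-0.8,-32],
  [1,2,15,1.7,-1,-40],
  [1,2,17,2,-1.1,-47.6],
  [1,2,18,2,-1.1,-47.6],
  [1,2,18,2,-1.1,-47.6],
])

```text
t: 6.2
tcp_pos: [473.3, 165.3, 252.1]
tool_rot: [[-0.998, -0.068, -0.001], [-0.068, 0.998, -0.0], [0.001, -0.0, -1.0]]
ft_force: [-0.6, -0.9, 0.0]
gripper_width: 0.4
grip_force: 0.0
```

```bash
python3 ob.py 473 165 231 4.5 0
python3 - <<'E'
from station import optics, finder
import cv2,numpy as np
from geo import *
for n in ("wrist","scene"):
    p=optics.get_image(n); im=p["img"][:,:,::-1].copy()
    u=proj(p,[[473,165,239]])[0]; print(n,u.round(),[(np.round(d["extent"],1).tolist(),round(d["p"],2)) for d in finder.recognise(p,"stop_top")[:1]])
    if n=="scene": im=cv2.resize(im[150:300,260:440],(720,600),interpolation=2)
    cv2.imwrite(f"pics/{n}2.png",im)
E
```

```text
6.2 [473.3 165.3 252.1] [[-0.998, -0.068, -0.001], [-0.068, 0.998, -0.0], [0.001, -0.0, -1.0]] [-0.6 -0.9  0. ]
shift [ 0.3 -0.3 21.1]
turn [-0.  -0.  -0.6]
wrist [321. 250.] [([324.2, 234.0, 79.3, 62.0], 0.91)]
scene [358. 224.] []
```

View pics/wrist2.png

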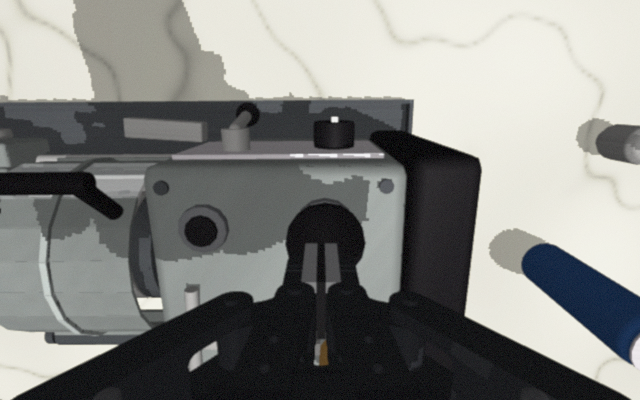

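Fingers (tip at about (321,243)) sit centrally over the stop head. Now press gently.

Emit:
jog_arm([
  [0,0,3,0,0,0],
  [0,0,6,0,0,0],
  [0,0,9,0,0,0],
  [0,0,12,0,0,0],
  [0,0,14,0,0,0],
  [0,0,16,0,0,0],
  [0,0,18,0,0,0],
  [0,0,19,0,0,0],
])

```text
t: 7.2
tcp_pos: [473.3, 165.4, 232.9]
tool_rot: [[-0.997, -0.072, -0.001], [-0.072, 0.997, -0.001], [0.001, -0.001, -1.0]]
ft_force: [0.4, -1.7, 2.4]
gripper_width: 0.3
grip_force: 1.4
```

Emit:
jog_arm([
  [0,0,0.5,0,0,0],
  [0,0,1,0,0,0],
  [0,0,1.5,0,0,0],
  [0,0,2,0,0,0],
  [0,0,2,0,0,0],
  [0,0,2,0,0,0],
  [0,0,2,0,0,0],
  [0,0,2,0,0,0],
])

```text
t: 8.0
tcp_pos: [473.3, 165.4, 230.9]
tool_rot: [[-0.997, -0.072, -0.001], [-0.072, 0.997, -0.001], [0.001, -0.001, -1.0]]
ft_force: [-1.4, 0.2, 1.7]
gripper_width: -0.2
grip_force: 1.1
```

Emit:
jog_arm([
  [0,0,0.3,0,0,0],
  [0,0,0.6,0,0,0],
  [0,0,0.9,0,0,0],
  [0,0,1.2,0,0,0],
  [0,0,1.5,0,0,0],
  [0,0,1.5,0,0,0],
  [0,0,1.5,0,0,0],
  [0,0,1.5,0,0,0],
])

```text
t: 8.8
tcp_pos: [473.4, 165.4, 230.7]
tool_rot: [[-0.997, -0.072, 0.001], [-0.072, 0.997, -0.0], [-0.001, -0.0, -1.0]]
ft_force: [-3.2, -0.2, 11.2]
gripper_width: -0.2
grip_force: 5.4
```

Bottomed (11 N, no further travel). Retract, and go round to the front of the handle.

Emit:
jog_arm([
  [0,0,-12,0,0,0],
  [0,0,-30,0,0,0],
  [10,-10,-50,0,0,0],
  [25,-40,-58,0,-4,0],
  [45,-75,-60,0,-10,0],
  [65,-110,-60,0,-16,0],
  [80,-140,-60,0,-22,0],
  [87,-157,-60,0,-25,0],
])

```text
t: 9.6
tcp_pos: [396.3, 1.1, 290.8]
tool_rot: [[-0.901, -0.071, 0.427], [-0.065, 0.997, 0.029], [-0.428, -0.002, -0.904]]
ft_force: [0.7, -0.2, 0.5]
gripper_width: 0.2
grip_force: 0.0
```

```bash
python3 ob.py 415 2 200 4.5 25;  python3 - <<'E'
from station import optics, finder
import cv2,numpy as np
from geo import *
for n in ("wrist","scene"):
    p=optics.get_image(n); im=p["img"][:,:,::-1].copy()
    print(n,proj(p,[[454,2,222],[473,165,231],[473,165,239]]).round(1).tolist(),[(np.round(d["extent"],1).tolist(),round(d["p"],2)) for d in finder.recognise(p,"stop_top")[:1]])
    if n=="scene": im=cv2.resize(im[150:300,260:440],(720,600),interpolation=2)
    cv2.imwrite(f"pics/{n}3.png",im)
E
```

```text
9.6 [396.3   1.1 290.8] [[-0.901, -0.071, 0.427], [-0.065, 0.997, 0.029], [-0.428, -0.002, -0.904]] [ 0.7 -0.2  0.5]
shift [21.9 -0.3 90.1]
turn [-0.3  0.3 -0.3]
wrist [[317.0, 237.9], [536.9, 276.0], [542.1, 285.2]] []
scene [[322.0, 189.3], [357.9, 225.9], [358.1, 224.2]] [([358.4, 227.6, 13.0, 13.4], 0.67)]
```

View pics/scene3.png

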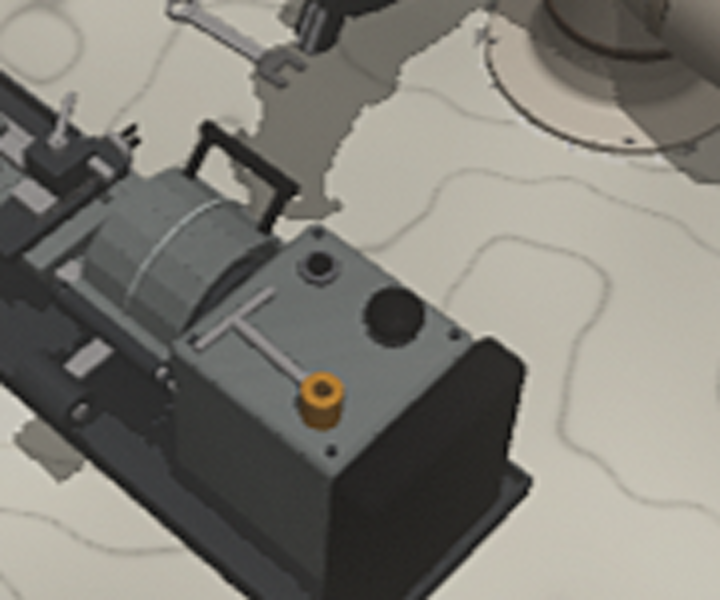

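The stop is fully in (head now flush, no stem showing at (395,315)) and the other items are undisturbed. Descend in front of the bar.

Emit:
jog_arm([
  [3,0,14,0,0,0],
  [6,0,28,0,0,0],
  [10,0,43,0,0,0],
  [14,0,58,0,0,0],
  [18,0,72,0,0,0],
  [21,0,83,0,0,0],
  [22,0,90,0,0,0],
  [22,0,90,0,0,0],
])

```text
t: 10.6
tcp_pos: [415.9, 4.2, 197.7]
tool_rot: [[-0.905, -0.073, 0.419], [-0.066, 0.997, 0.03], [-0.42, -0.0, -0.908]]
ft_force: [-0.2, -0.2, -0.3]
gripper_width: -0.1
grip_force: 0.0
```

```bash
python3 ob.py 444 2 204 4.5 25;  python3 - <<'E'
from station import optics, finder
import cv2,numpy as np
from geo import *
p=optics.get_image("wrist"); im=p["img"][:,:,::-1].copy()
print(proj(p,[[454,2,222]]).round(1).tolist())
cv2.imwrite(f"pics/w4.png",im)
E
```

```text
10.6 [415.9   4.2 197.7] [[-0.905, -0.073, 0.419], [-0.066, 0.997, 0.03], [-0.42, -0.0, -0.908]] [-0.2 -0.2 -0.3]
shift [-27.9  -4.2   5.9]
turn [-0.2 -0.2 -0.3]
[[310.9, 357.8]]
```

View pics/w4.png

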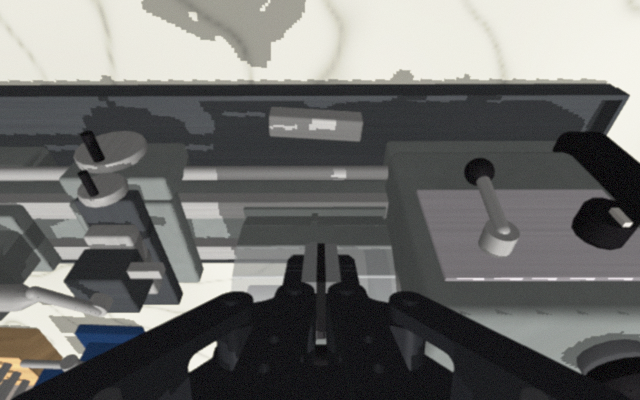

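```bash
cat > arc.py <<'E'
from station import ctrl
import numpy as np,sys
# args: insertion, extra push, theta list
o=ctrl.get_obs();R=np.array(o["tool_rot"]);p=np.array(o["tcp_pos"]);ins,ex=map(float,sys.argv[1:3])
y=np.radians(4.5);ux=np.array([np.cos(y),np.sin(y),0]);uz=np.array([0,0,1.])
bar=np.array([454,2,222.]);hin=bar+139*ux-72*uz
f=R[:,2];n=-R[:,0]
B=(p-f*ins+n*17)-hin; print("implied theta by tip",round(np.arctan2(72,-139)-np.arctan2(B@uz,B@ux),3),"radius",round(np.hypot(B@uz,B@ux),1),"t",o["t"],p.round(1))
for th in map(float,sys.argv[3:]):
    ph=np.arctan2(72,-139)-th
    b=hin+156.5*(np.cos(ph)*ux+np.sin(ph)*uz)
    print(th,(R.T@(b+f*ins-n*(17-ex)-p)).round(1))
E
python3 arc.py 14 0 0 .1 .2 .3 .4
```

```text
implied theta by tip -0.089 radius 180.6 t 10.65 [416.    4.1 198.6]
0.0 [-27.1  -4.8   8.7]
0.1 [-40.   -4.8  -0.3]
0.2 [-53.6  -4.8  -7.9]
0.3 [-68.   -4.7 -14.1]
0.4 [-82.9  -4.6 -18.9]
```

Emit:
jog_arm([
  [-4,-1,2,0,0,0],
  [-8,-2,4,0,0,0],
  [-12,-3,6,0,0,0],
  [-16,-4,8,0,0,0],
  [-20,-5,9,0,0,0],
  [-23,-5,9,0,0,0],
  [-26,-5,9,0,0,0],
  [-28,-5,8,0,0,0],
])

```text
t: 11.45
tcp_pos: [445.1, 0.9, 203.3]
tool_rot: [[-0.904, -0.072, 0.42], [-0.066, 0.997, 0.03], [-0.422, -0.001, -0.907]]
ft_force: [-0.1, -0.2, 0.3]
gripper_width: -0.1
grip_force: 0.0
```

```bash
python3 arc.py 14 0 0 .05 .1 .15 .2
```

```text
implied theta by tip 0.009 radius 156.6 t 11.45 [445.1   0.9 203.3]
0.0 [1.  0.4 0.9]
0.05 [-5.3  0.4 -3.7]
0.1 [-11.8   0.4  -8. ]
0.15 [-18.6   0.5 -12. ]
0.2 [-25.5   0.5 -15.7]
```

Emit:
jog_arm([
  [-3,0,-1,0,0,0],
  [-6,0,-3,0,0,0],
  [-9,0,-5,0,0,0],
  [-12,0,-7,0,0,0],
  [-15,0,-9,0,0,0],
  [-18,0,-11,0,0,0],
  [-21,0,-13,0,0,0],
  [-24,0,-14,0,0,0],
])

```text
t: 12.25
tcp_pos: [461.0, 2.1, 226.5]
tool_rot: [[-0.904, -0.072, 0.421], [-0.066, 0.997, 0.03], [-0.422, -0.001, -0.907]]
ft_force: [-3.2, -0.2, 0.8]
gripper_width: -0.1
grip_force: 1.3
```

```bash
python3 arc.py 14 0 .2 .25 .3 .35 .4
python3 - <<'E'
from station import optics
import cv2
cv2.imwrite("pics/s5.png",cv2.resize(optics.get_image("scene")["img"][130:280,230:410,::-1],(720,600),interpolation=2))
E
```

```text
implied theta by tip 0.188 radius 155.9 t 12.25 [461.    2.1 226.5]
0.2 [-1.4  0.5 -1.3]
0.25 [-8.5  0.5 -4.6]
0.3 [-15.7   0.6  -7.5]
0.35 [-23.1   0.6 -10.1]
0.4 [-30.6   0.6 -12.3]
```

View pics/s5.png

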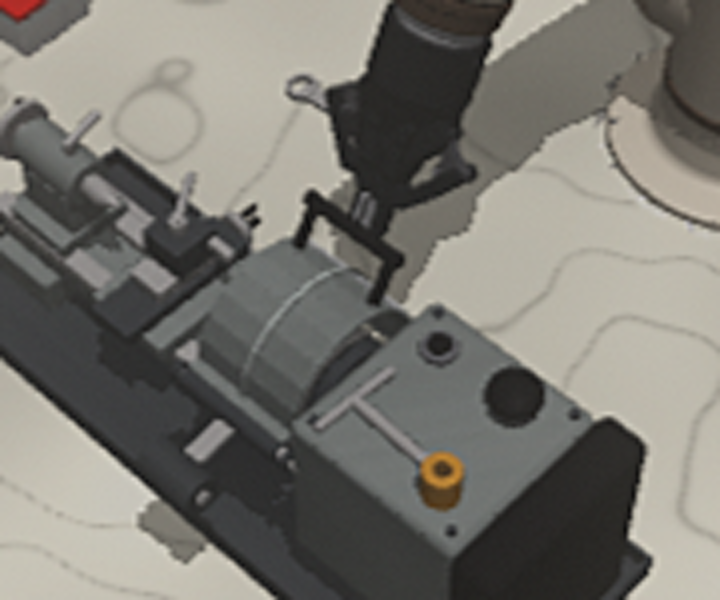

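The fingers push on the middle of the bar (360,222) with about 3 N, and the hood has begun to rise. Continue along the arc.

Emit:
jog_arm([
  [-4,0,-2,0,0,0],
  [-8,0,-4,0,0,0],
  [-12,0,-6,0,0,0],
  [-16,0,-7.5,0,0,0],
  [-20,0,-9,0,0,0],
  [-24,0.5,-10.3,0,0,0],
  [-28,0.5,-11.5,0,0,0],
  [-31,0.5,-12.5,0,0,0],
])

```text
t: 13.1
tcp_pos: [483.9, 4.3, 250.8]
tool_rot: [[-0.904, -0.072, 0.421], [-0.066, 0.997, 0.03], [-0.422, -0.001, -0.907]]
ft_force: [-1.6, -0.9, -0.4]
gripper_width: 0.3
grip_force: 0.6
```

```bash
python3 arc.py 14 0 .4 .45 .5 .55 .6
```

```text
implied theta by tip 0.403 radius 156.4 t 13.1 [483.9   4.3 250.8]
0.4 [0.5 0.1 0. ]
0.45 [-7.1  0.2 -1.8]
0.5 [-14.8   0.2  -3.2]
0.55 [-22.6   0.3  -4.2]
0.6 [-30.4   0.3  -4.9]
```

Emit:
jog_arm([
  [-4,0,-1,0,0,0],
  [-8,0,-2,0,0,0],
  [-12,0,-2.6,0,0,0],
  [-16,0,-3.3,0,0,0],
  [-20,0,-3.9,0,0,0],
  [-24,0,-4.3,0,0,0],
  [-28,0,-4.7,0,0,0],
  [-31,0,-4.9,0,0,0],
])

```text
t: 13.9
tcp_pos: [509.8, 6.1, 268.2]
tool_rot: [[-0.904, -0.072, 0.421], [-0.066, 0.997, 0.03], [-0.422, -0.001, -0.907]]
ft_force: [-0.9, -0.1, 0.0]
gripper_width: -0.1
grip_force: 0.4
```

```bash
python3 arc.py 12 0 .6 .65 .7 .75 .8
```

```text
implied theta by tip 0.603 radius 154.4 t 13.9 [509.8   6.1 268.2]
0.6 [ 0.6  0.3 -2. ]
0.65 [-7.3  0.3 -2.3]
0.7 [-15.1   0.4  -2.2]
0.75 [-22.9   0.4  -1.6]
0.8 [-30.7   0.5  -0.7]
```

Emit:
jog_arm([
  [-4,0,-1,0,0,0],
  [-8,0,-2,0,0,0],
  [-12,0,-2,0,0,0],
  [-16,0,-2,0,0,0],
  [-20,0,-2,0,0,0],
  [-24,0.5,-1.5,0,0,0],
  [-27,0.5,-1,0,0,0],
  [-30,0.5,-0.7,0,0,0],
])

```text
t: 14.7
tcp_pos: [536.5, 8.6, 281.3]
tool_rot: [[-0.904, -0.072, 0.421], [-0.066, 0.997, 0.03], [-0.422, -0.001, -0.907]]
ft_force: [-1.6, -0.1, 0.5]
gripper_width: -0.3
grip_force: 0.3
```

```bash
python3 arc.py 10 0 .8 .85 .9 .95 1.0
python3 - <<'E'
from station import optics
import cv2
cv2.imwrite("pics/s6.png",cv2.resize(optics.get_image("scene")["img"][130:280,230:410,::-1],(720,600),interpolation=2))
E
```

```text
implied theta by tip 0.797 radius 154.3 t 14.7 [536.5   8.6 281.3]
0.8 [-0.8 -0.1 -2.1]
0.85 [-8.5 -0.  -0.8]
0.9 [-16.2   0.    0.9]
0.95 [-23.7   0.1   2.9]
1.0 [-31.1   0.1   5.4]
```

View pics/s6.png

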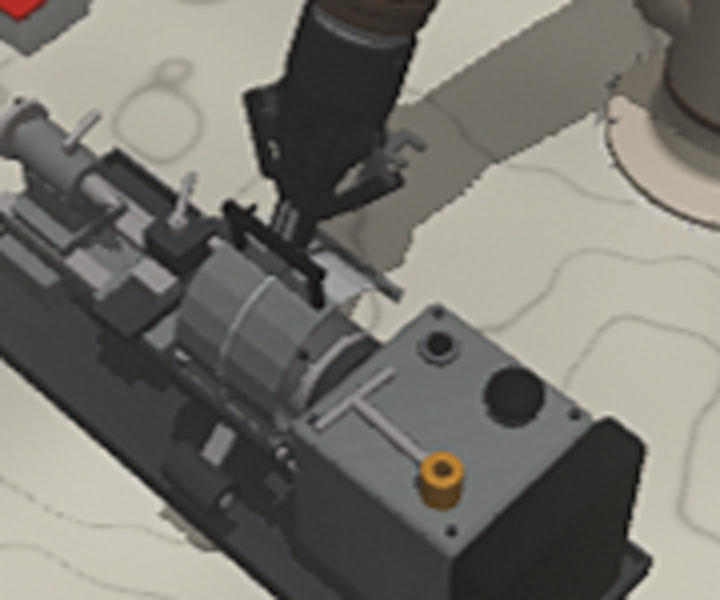

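Emit:
jog_arm([
  [-4,0,-1.5,0,0,0],
  [-8,0,-1,0,0,0],
  [-12,0,0,0,0,0],
  [-16,0,1,0,0,0],
  [-20,0,2,0,0,0],
  [-24,0,3,0,0,0],
  [-27,0,4,0,0,0],
  [-30,0,5,0,0,0],
])

```text
t: 15.55
tcp_pos: [565.8, 10.7, 289.4]
tool_rot: [[-0.904, -0.072, 0.421], [-0.066, 0.997, 0.03], [-0.422, -0.001, -0.907]]
ft_force: [-0.9, -1.0, -0.4]
gripper_width: 0.3
grip_force: 0.1
```

```bash
python3 arc.py 9 0 1.0 1.05 1.1 1.15 1.2
```

```text
implied theta by tip 0.994 radius 155.5 t 15.55 [565.8  10.7 289.4]
1.0 [-1.2  0.2 -0.7]
1.05 [-8.5  0.2  2.1]
1.1 [-15.6   0.3   5.3]
1.15 [-22.6   0.3   8.8]
1.2 [-29.4   0.4  12.7]
```

Emit:
jog_arm([
  [-3,0,0,0,0,0],
  [-6,0,1,0,0,0],
  [-9,0,2.3,0,0,0],
  [-12,0,3.6,0,0,0],
  [-15,0,5,0,0,0],
  [-18,0,6.5,0,0,0],
  [-21,0,8,0,0,0],
  [-23,0,9,0,0,0],
])

```text
t: 16.35
tcp_pos: [590.4, 12.5, 290.9]
tool_rot: [[-0.904, -0.072, 0.421], [-0.066, 0.997, 0.03], [-0.422, -0.001, -0.907]]
ft_force: [-0.0, -0.2, 0.8]
gripper_width: -0.1
grip_force: 0.0
```

```bash
python3 arc.py 6 0 1.15 1.2 1.25 1.3
python3 - <<'E'
from station import optics
import cv2
cv2.imwrite("pics/s7.png",cv2.resize(optics.get_image("scene")["img"][130:280,230:410,::-1],(720,600),interpolation=2))
E
```

```text
implied theta by tip 1.162 radius 153.8 t 16.35 [590.4  12.5 290.9]
1.15 [ 0.4  0.3 -3.3]
1.2 [-6.4  0.3  0.6]
1.25 [-13.    0.4   4.8]
1.3 [-19.4   0.4   9.4]
```

View pics/s7.png

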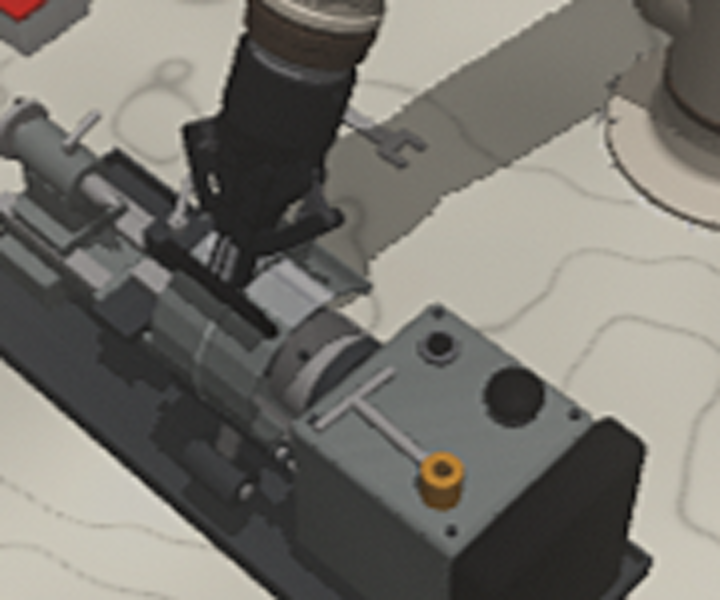

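The bar is past about 1.15 rad with near-zero force. One last slow nudge beyond balance while easing out.

Emit:
jog_arm([
  [-2,0,-1,0,0,0],
  [-4,0,-0.5,0,0,0],
  [-6,0,0.5,0,0,0],
  [-8,0,1.5,0,0,0],
  [-10,0,2.5,0,0,0],
  [-11,0,3,0,0,0],
  [-12,0,3,0,0,0],
  [-13,0,2,0,0,0],
])

```text
t: 17.2
tcp_pos: [602.7, 13.4, 294.5]
tool_rot: [[-0.904, -0.072, 0.42], [-0.066, 0.997, 0.03], [-0.421, -0.001, -0.907]]
ft_force: [0.4, -0.1, -0.3]
gripper_width: -0.2
grip_force: 0.0
```

Emit:
jog_arm([
  [0,0,-6,0,0,0],
  [0,0,-13,0,0,0],
  [0,0,-22,0,0,0],
  [0,0,-32,0,0,0],
  [0,0,-44,0,0,0],
  [0,0,-58,0,0,0],
  [0,0,-72,0,0,0],
  [0,0,-80,0,0,0],
])

```text
t: 18.0
tcp_pos: [568.6, 10.9, 369.4]
tool_rot: [[-0.903, -0.072, 0.423], [-0.066, 0.997, 0.03], [-0.424, -0.001, -0.906]]
ft_force: [0.6, 0.0, 1.0]
gripper_width: -0.2
grip_force: 0.0
```

Emit:
jog_arm([
  [20,0,-10,0,0,0],
  [50,0,-20,0,0,0],
  [80,0,-30,0,0,0],
  [110,0,-30,0,0,0],
  [130,0,-30,0,0,0],
  [140,0,-30,0,0,0],
  [140,0,-30,0,0,0],
  [140,0,-30,0,0,0],
])

```text
t: 18.8
tcp_pos: [430.4, 0.9, 335.9]
tool_rot: [[-0.904, -0.072, 0.421], [-0.066, 0.997, 0.03], [-0.423, -0.001, -0.906]]
ft_force: [-1.4, -0.6, 0.3]
gripper_width: 0.0
grip_force: 0.0
```

```bash
python3 ob.py
python3 - <<'E'
from station import optics
import cv2,numpy as np
a=cv2.resize(optics.get_image("scene")["img"][130:280,230:410,::-1],(480,400),interpolation=2)
b=cv2.resize(optics.get_image("top")["img"][130:230,220:300+40,::-1],(320,267),interpolation=2)
c=np.zeros((400,800,3),np.uint8);c[:,:480]=a;c[:267,480:]=b
cv2.imwrite("pics/s8.png",c)
E
```

```text
18.8 [430.4   0.9 335.9] [[-0.904, -0.072, 0.421], [-0.066, 0.997, 0.03], [-0.423, -0.001, -0.906]] [-1.4 -0.6  0.3]
```

View pics/s8.png

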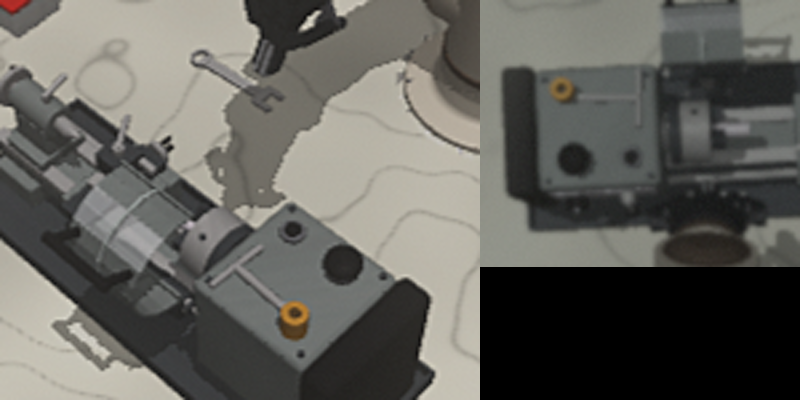

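The guard now lies back (bar from (50,240) to (118,283) in the crop) and the chuck is exposed. I'll give it time to settle, then compare with the predicted fully open position.

Emit:
jog_arm([
  [10,0,-20,0,0,0],
  [10,0,-20,0,0,0],
  [10,0,-20,0,0,0],
  [10,0,-20,0,0,0],
  [10,0,-20,0,0,0],
  [10,0,-20,0,0,0],
  [10,0,-20,0,0,0],
  [10,0,-20,0,0,0],
])

```text
t: 19.7
tcp_pos: [412.4, -0.3, 349.1]
tool_rot: [[-0.904, -0.072, 0.421], [-0.066, 0.997, 0.03], [-0.422, -0.001, -0.907]]
ft_force: [-0.3, -0.1, -0.4]
gripper_width: -0.1
grip_force: 0.0
```

Run:
```python
from station import optics
import cv2
from geo import *
p=optics.get_image("scene");im=cv2.resize(p["img"][130:280,210:390,::-1],(720,600),interpolation=2)
y=np.radians(4.5);ux=np.array([np.cos(y),np.sin(y),0]);uy=np.array([-np.sin(y),np.cos(y),0]);uz=np.array([0,0,1.])
h=np.array([454,2,222.])+139*ux-72*uz
for th,c in ((1.5,(255,0,0)),(1.75,(0,0,255))):
    ph=np.arctan2(72,-139)-th;b=h+156.5*(np.cos(ph)*ux+np.sin(ph)*uz)
    q=((proj(p,[b-45*uy,b+45*uy])-[210,130])*4).astype(int)
    cv2.line(im,tuple(map(int,q[0])),tuple(map(int,q[1])),c,1)
cv2.imwrite("pics/s9.png",im)
```

```text
(no output)
```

View pics/s9.png

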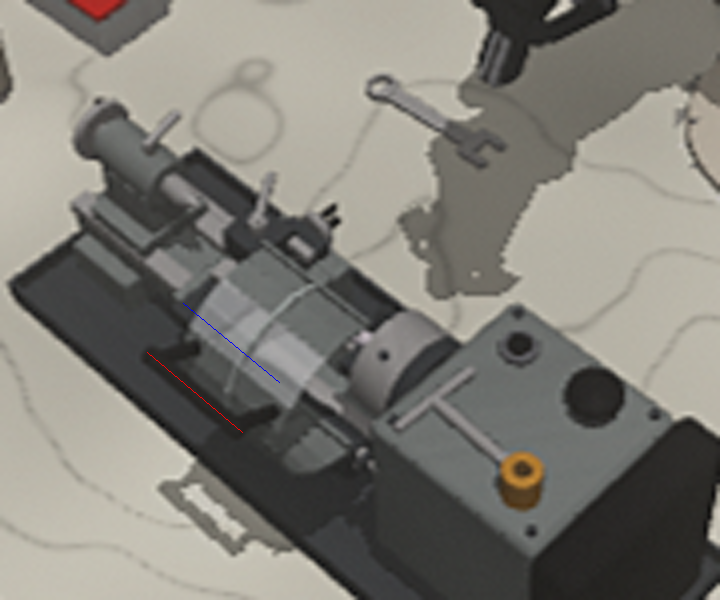

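The bar, at (147,352) to (243,432), matches the predicted 1.75 rad line. The stop is in, the loose items are in place, and the robot is clear.

```bash
python3 -c "
from station import job_done
print(job_done())"
```

```text
the job is handed in; nothing more can be done
None
```

The stop button is pressed fully in, and the chuck guard lies back fully open on its stop, staying there by itself. The job was handed in at about 20 s of the 48 s limit.

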